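Hold the reader's spring arm over a seated sample dish

ROBOT

A 6-joint arm with a two-finger parallel gripper is mounted at the origin on the work surface. World frame = base frame: x ahead of the robot, y to its left, z up, the work surface at z = 0. Lengths are in mm, angles in rad, forces in N, time in s.
With the tool pointing down it reaches from about 300 to 775 mm from the base axis. Payload 14.6 kg.
Tool frame: the origin (TCP) lies midway between the tips of the shut fingers; the grasp point (between the pads) lies 19 mm behind it; z points along the fingers, y is the line along which they close (so a half turn about z gives the same grasp; the last joint's range is limited). The gripper opens to 94 mm and grips with 3 to 60 N. Pads are 16 mm wide; open, the fingers measure 119 mm over their backs; the gripper's body (75 mm by 177 mm) begins 78 mm behind the grasp point.
Start: joints at [1.122, 0.3, 1.521, -0, 1.321, -0.067], TCP at [204.922, 510.388, 205.446] pointing down, gripper open.
Joint ranges: [-3.03, 3.03], [-0.79, 2.21], [0.23, 2.52], [-1.04, 4.18], [0, 3.07], [-2.55, 2.55]. Speed limits (rad/s): [2.22, 2.22, 2.57, 3.14, 3.14, 3.14].

INTERFACE

Orientations are given as [roll, pitch, yaw] about the fixed x, y, z axes, in that order (R = Rz(yaw) Ry(pitch) Rx(roll)).
In Python, from cell import * gives the robot as it stands. The module is installed in compiled form; this text tells all that it offers.
- The arm moves only by the tool servo_tool, never from a script. Its argument "motion" is a list of rows, each an object of numbers: "wx", "wy", "wz": the turn, a rotation vector about the tool's x, y, z in units of 2 rad (1.0 is 2 rad); "dx", "dy", "dz": the shift along the tool's x, y, z in units of 10 cm (1.0 is 10 cm); "fingers": the closure, from -1 (fully open) to 1 (shut). In form: [{"wx": .., "wy": .., "wz": .., "dx": .., "dy": .., "dz": .., "fingers": ..}, ...]. A call has 1 to 10 rows; each row is the pose to reach, as a shift and turn from the pose commanded when the call began, along the tool's axes at that moment; what a row does not reach only later rows make up. A row lasts 1/10 s, in which the tool goes at most 50 mm and 8.59 degrees, less where a joint would pass 70% of its speed; a pose out of reach is approached as far as the arm can. A call with a number of a shift or a turn outside -1 to 1 is refused whole. A call with a gripper value outside its range is refused whole. The fingers move at their own pace and stop on an object; "newtons" is the grip in N (left out, the last holds). Time passes only in rows, so rows that repeat a pose let the fingers close. It gives the time, the measured TCP pose, the force, the opening and the grip force at its end, in the units of the state.
- read_state(): the state, without advancing time (a new reading comes with each control period).
- camera(name): name is "scene" or "side" or "wrist"; returns a dict with "image" (384x512x3 uint8, red, green, blue), "fx", "fy", "cx", "cy" (pixels), "k1" (the pictures are not rectified: a ray, as slopes to the right and down, at radius r is drawn at 1 + k1 r^2 times it, then the intrinsics apply), "R" (3x3) and "t" (3): a world point X has camera coordinates R X + t. Camera axes: x right, y down, z forward; pixel columns grow to the right and rows downward; lengths in mm; the calibration is good to about 2 mm. A picture is of the moment at which its call begins. There is no depth.
- sign_off(): hands the job in; it is judged then, once.
Trained networks look in a picture, given as the dict that the camera call returned (one of the last four; its "shot" number tells which), for a name from the list of things; names that differ only in an ending like _2 or _b are one class to them, and where a whole thing is asked for, a point or a joint stands for the part that bears it (a point fixed in the world has none). Each returns a list of dicts, best first, with "conf" (0 to 1); they miss things now and then, are a little off and sometimes report something else, mostly with a low value. They report only what shows in the picture. A call takes as long as a camera call. They do not tell look-alikes from the thing itself.
- spot_in(query, picture): "location" ([column, row] in pixels, amid what is visible of it).
- trace(query, picture): "pixels" (384x512 bool, what is visible of it) and "location" ([column, row] in pixels, amid what is visible of it).
The state is a dict: "clock": time; "joints": joint angles; "qd": joint speeds; "effort": joint torques, N m; "eef_pos": TCP position; "eef_rot": TCP orientation; "wrist_force": force on the tool from outside, world axes, zero at the start; "moment": the same for the moment, N m; "finger_gap": finger opening in mm; "finger_force": force on a finger pad.
Only numpy, scipy, OpenCV 4.12 (cv2) and the standard library are available. Lean on these libraries where they do the work, as an engineer would, in place of code of your own. Each camera call takes 0.05 s, during which the arm holds its last target. There are 200 camera calls.

TASK

Take the dish with the red sample pellet from the blue tray and stand it flat on the reader's dark stage plate, between the four brass stops, keeping it level on the way, and let go of it. Then, with the gripper fingers, swing the reader's spring-loaded arm forward until it is wound fully to its stop, with the reading head over the dish, and finish while still holding it there: the arm springs back if released. Leave the other dishes and the things on the bench where they are.

Things in the scene. Friction and masses are not known exactly. Their poses are not given: they have to be found in the camera images.
- dish_red: Round white ceramic dish with a red pellet fixed inside, 60 g: 50 mm across at the rim, 48 mm at the foot, 28 mm high. Origin: centre of its underside; z up. It starts in any of the three places on the tray (10 mm above the bench), 100 mm apart in a row.
- dish_green: The same dish with a green pellet; stands on the tray; to be left alone.
- dish_yellow: The same dish with a yellow pellet; stands on the tray; to be left alone.
- tray: Blue slab 300 x 85 x 10 mm, fixed; the dishes stand on it in a row along its x. Origin: centre of its underside.
- reader: The reader, fixed: white base 245 x 170 mm, 30 mm high. Origin: on the bench under the stage centre; the base spans x -67 to +178 mm, y -85 to +85 mm in its frame. Its x points from the stage to the pivot column (axis 120 mm along +x). A black end-stop post, 11 mm wide, 122 mm above the bench, stands at x 75, y 15 mm.
- stage_centre (a point): Centre of the top of the dark round stage plate (84 mm across, 36 mm above the bench), where the dish's underside is to stand. Four brass stops, 8 mm wide, 6 mm above the plate, stand 34 mm from the centre on the diagonals of the reader's x and y, leaving the dish about 5 mm of play each way.
- pivot (a point): Point on the vertical pivot axis of the arm, 117 mm above the bench, at mid-height of the arm's bar; the hub round it is 44 mm across and its top is 128 mm above the bench.
- swing (a joint): Angle of the arm (rad): 0 parked, 1.4 wound to its stop; winds clockwise from above. In the reader's frame the arm points from the pivot at angle pi + 1.4 - value from +x: parked mostly to -y, wound to -x (head and pin straight over the stage centre). The spring pulls back with 0.2 N m when parked, rising to 0.55 N m at the stop (1.7 to 4.6 N at the pin).
- pin_top (a point): Centre of the top of the upright orange grip pin, 16 mm across, 124 to 180 mm above the bench, 120 mm from the pivot axis, at the end of the swinging arm; grip its upper 50 mm from above or push it sideways. It stands on a black reading head 38 mm across (underside 84 mm above the bench), carried by an aluminium bar 18 mm wide (110 to 124 mm above the bench).
- wash_bottle: White bottle with red cap, 66 mm across, 170 mm high; leave alone. Origin: centre of its underside.
- reagent_jar: Amber jar, 60 mm across, 70 mm high; leave alone. Origin: centre of its underside.
- metal_pot: Dark steel pot, 90 mm across, 90 mm high; leave alone. Origin: centre of its underside.
- lab_spoon: Lab spoon with blue handle, 170 mm long, lying on the bench; leave alone.
- clamp_ring: Aluminium ring 60 mm across, 12 mm high, lying on the bench; leave alone.
Mind the look-alikes: they are no part of the job. What is shaped like the dish_red but orange or purple is not meant.

How it is judged:
By the outcome, as a careful person would: the job done as asked, in the order asked, and still so for the second after the job is handed in, while the arm keeps its last pose, push and grip.
It also fails if it takes over 54 s, if anything falls off the work surface, if the arm or the gripper's body presses on something with over 40 N, if the wrist force passes 120 N, or if a joint passes its speed limit or range.

## Working session

There is one attempt and no reset: what is moved stays moved. The work goes in short steps, Python scripts to look and compute and a tool call to move; the robot and the scene stay as the last step left them, time stands still between calls to the robot, and variables do not carry over. Pictures are saved under pics/ and viewed, at most 10 in all, crops included, and the job is handed in when it is done.

Besides the shell and the picture viewer there is one more tool, called after "Request:" as a command line: name --argument value ..., lists and objects as JSON in quotes. servo_tool: Moves the arm, as the interface text tells. Its arguments: {"type":"object","properties":{"motion":{"type":"array","items":{"type":"object","properties":{"wx":{"type":"number"},"wy":{"type":"number"},"wz":{"type":"number"},"dx":{"type":"number"},"dy":{"type":"number"},"dz":{"type":"number"},"fingers":{"type":"number"}}}},"newtons":{"type":"number"}},"required":["motion"]}

```bash
mkdir -p pics; cat > h.py <<'E'
from cell import *
import numpy as np, cv2
from scipy.spatial.transform import Rotation as Ro
def save(c,n): cv2.imwrite('pics/'+n+'.png',cv2.cvtColor(c['image'],cv2.COLOR_RGB2BGR))
def ray(c,p):
    K=np.array([[c['fx'],0,c['cx']],[0,c['fy'],c['cy']],[0,0,1.]])
    u=cv2.undistortPoints(np.array([[p]],float),K,np.array([c['k1'],0,0,0,0.])).ravel()
    # model: draws at (1+k1 r^2) times
    R=np.array(c['R']);t=np.array(c['t'])
    return -R.T@t, R.T@np.array([u[0],u[1],1.])
def atz(c,p,z):
    o,d=ray(c,p); return o+d*(z-o[2])/d[2]
def proj(c,X):
    q=np.array(c['R'])@np.array(X,float)+np.array(c['t']);s=q[:2]/q[2];s=s*(1+c['k1']*(s@s))
    return np.array([c['fx']*s[0]+c['cx'],c['fy']*s[1]+c['cy']])
E
python3 - <<'E'
from h import *
for n in ('scene','side'):
    c=camera(n);save(c,n+'0');print(n,ray(c,(256,192))[0])
    for q,z in (('dish_red',24),('dish_green',24),('dish_yellow',24),('tray',10),('reader',36),('pin_top',150),('pivot',128),('wash_bottle',85),('metal_pot',45),('reagent_jar',35)):
        for r in spot_in(q,c)[:3]: print(q,round(r['conf'],2),np.round(r['location']),np.round(atz(c,r['location'],z)[:2]))
print(read_state())
E
```

```text
scene [1491.2141888  -515.51943228  953.29079596]
dish_red 0.81 [325. 195.] [638. 268.]
dish_red 0.74 [368. 197.] [711. 375.]
dish_green 0.77 [282. 164.] [441. 242.]
dish_yellow 0.68 [303. 176.] [532. 262.]
dish_yellow 0.2 [324. 228.] [752. 177.]
tray 0.64 [302. 188.] [566. 236.]
reader 0.91 [194. 224.] [ 574. -133.]
reader 0.44 [302. 176.] [541. 252.]
pin_top 0.69 [174. 213.] [ 627. -209.]
pin_top 0.19 [285. 236.] [830. -13.]
pivot 0.64 [198. 223.] [ 668. -162.]
pivot 0.63 [173. 211.] [ 597. -200.]
wash_bottle 0.89 [286. 239.] [787.  22.]
metal_pot 0.85 [353. 154.] [532. 461.]
reagent_jar 0.89 [321. 227.] [755. 164.]
side [ 523.95104768 1077.79709203 1357.02955178]
dish_red 0.81 [218. 305.] [690. 374.]
dish_red 0.17 [269. 182.] [ 567. -129.]
dish_green 0.82 [302. 272.] [442. 243.]
dish_yellow 0.6 [274. 272.] [528. 247.]
dish_yellow 0.32 [240. 274.] [634. 263.]
tray 0.69 [258. 155.] [ 617. -279.]
tray 0.55 [269. 279.] [543. 266.]
tray 0.25 [268. 181.] [ 569. -145.]
reader 0.86 [268. 181.] [ 568. -124.]
pin_top 0.72 [258. 155.] [ 606. -138.]
pin_top 0.35 [272. 278.] [531. 348.]
pivot 
[... 168 characters left out ...]
08. 207.] [768.  11.]
{'clock': 1.1, 'joints': array([ 1.12239555e+00,  2.99942418e-01,  1.52100914e+00,  2.63091588e-06,
        1.32070819e+00, -6.65898621e-02]), 'qd': array([ 0.00154247,  0.00085693,  0.00043991, -0.00133912,  0.00035823,
        0.00109856]), 'effort': array([ 6.58325589e-04, -5.31663251e+01, -3.52912366e+01,  7.08650099e-02,
        2.13333388e-02, -9.84377891e-06]), 'eef_pos': array([204.92062999, 510.38164923, 205.4184333 ]), 'eef_rot': array([-3.14152588e+00, -7.00771873e-06,  2.75978109e+00]), 'wrist_force': array([ 0.00998871,  0.20751057, -0.04106967]), 'moment': array([ 0.03521179,  0.0523089 , -0.0214806 ]), 'finger_force': 0.0, 'finger_gap': 94.40169662523448}
```

```bash
python3 - <<'E'
import cv2
a=cv2.imread('pics/scene0.png')[120:280,130:400];b=cv2.imread('pics/side0.png')[120:350,180:340]
cv2.imwrite('pics/a.png',cv2.resize(a,None,fx=2.95,fy=2.95,interpolation=cv2.INTER_CUBIC))
cv2.imwrite('pics/b.png',cv2.resize(b,None,fx=2.6,fy=2.6,interpolation=cv2.INTER_CUBIC))
E
```

```text
(no output)
```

View pics/a.png

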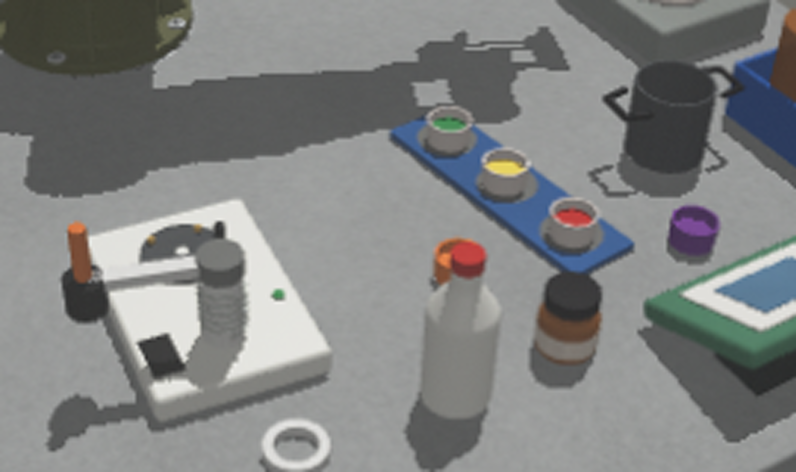

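View pics/b.png

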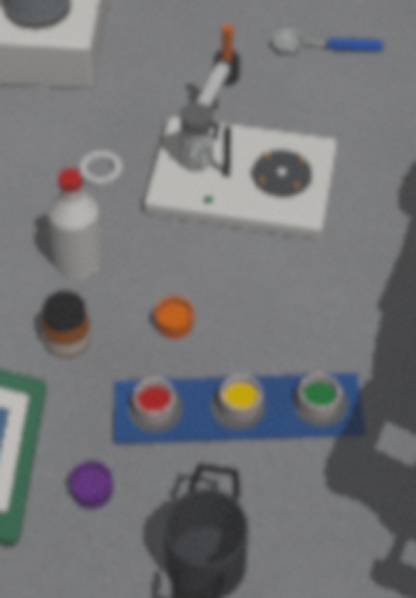

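Red dish: a.png (573,225) = scene (324,196), white with red pellet, on the tray. The orange cup (285,207) and the purple cup (368,197) stand off the tray and are look-alikes. The crop confirms this. The reader is at scene (194,224): stage towards the robot, arm parked towards -y.

```bash
python3 - <<'E'
import sys
from h import *
s=camera('side');c=camera('scene')
pb=lambda x,y:(180+x/2.6,120+y/2.6); pa=lambda x,y:(130+x/2.95,120+y/2.95)
# base corners, side top edge z=30
for p,z in (((336,140),30),((322,230),30),((147,208),30),((172,118),30),((282,172),36),((198,113),128),((228,28),180),((358,374),10),((363,433),10),((113,381),10),((113,441),10)): print('side',p,atz(s,pb(*p),z)[:2].round())
for p,z in (((238,200),30),((330,352),30),((155,400),30),((90,238),30),((182,248),36),((221,248),128),((78,226),180),((633,243),10),((391,133),10)): print('scene',p,atz(c,pa(*p),z)[:2].round())
for q in('dish_red','dish_yellow','dish_green'):
  for cam in (s,c): print(q,[ (round(r['conf'],2),atz(cam,np.argwhere(r['pixels']).mean(0)[::-1],24)[:2].round()) for r in trace(q,cam)[:2]])
E
```

```text
side (336, 140) [ 421. -176.]
side (322, 230) [438. -10.]
side (147, 208) [674. -30.]
side (172, 118) [ 655. -201.]
side (282, 172) [ 495. -104.]
side (198, 113) [ 612. -118.]
side (228, 28) [ 580. -231.]
side (358, 374) [390. 198.]
side (363, 433) [385. 281.]
side (113, 381) [690. 232.]
side (113, 441) [680. 314.]
scene (238, 200) [448. -20.]
scene (330, 352) [685. -47.]
scene (155, 400) [ 662. -210.]
scene (90, 238) [ 430. -175.]
scene (182, 248) [ 495. -105.]
scene (221, 248) [ 612. -116.]
scene (78, 226) [ 583. -233.]
scene (633, 243) [683. 310.]
scene (391, 133) [402. 193.]
dish_red [(0.78, array([625., 139.])), (0.71, array([637., 263.]))]
dish_red [(0.55, array([636., 264.])), (0.53, array([709., 364.]))]
dish_yellow [(0.64, array([534., 250.]))]
dish_yellow []
dish_green [(0.51, array([441., 241.]))]
dish_green [(0.5, array([440., 243.]))]
```

Request:
servo_tool --motion '[{"dx": -0.4,"dy": -0.27,"wz": -0.07},{"dx": -0.8,"dy": -0.5,"wz": -0.14},{"dx": -1,"dy": -0.67,"wz": -0.21},{"dx": -1,"dy": -0.67,"wz": -0.245}]'

```text
schema error: expected keys wx, wy, wz, dx, dy, dz, fingers
```

Request:
servo_tool --motion '[{"dx": -0.43,"dy": -0.23},{"dx": -0.86,"dy": -0.46}]'

```text
schema error: expected keys wx, wy, wz, dx, dy, dz, fingers
```

Request:
servo_tool --motion '[{"dx": -0.43,"dy": -0.23},{"dx": -0.86,"dy": -0.46}]'

```text
schema error: expected keys wx, wy, wz, dx, dy, dz, fingers
```

Request:
servo_tool --motion '[{"dx": -0.43,"dy": -0.23,"dz": 0.15},{"dx": -0.86,"dy": -0.46,"dz": 0.3}]'

```text
schema error: expected keys wx, wy, wz, dx, dy, dz, fingers
```

Request:
servo_tool --motion '[{"dx": -0.43,"dy": -0.23,"dz": 0.15},{"dx": -0.86,"dy": -0.46,"dz": 0.3},{"dx": -0.86,"dy": -0.46,"dz": 0.3}]'

```text
schema error: expected keys wx, wy, wz, dx, dy, dz, fingers
```

All keys are required, so I'm resending with every key in each row.

Request:
servo_tool --motion '[{"wx": 0,"wy": 0,"wz": -0.07,"dx": -0.4,"dy": -0.27,"dz": 0,"fingers": -1},{"wx": 0,"wy": 0,"wz": -0.14,"dx": -0.8,"dy": -0.5,"dz": 0,"fingers": -1},{"wx": 0,"wy": 0,"wz": -0.21,"dx": -1,"dy": -0.67,"dz": 0,"fingers": -1},{"wx": 0,"wy": 0,"wz": -0.245,"dx": -1,"dy": -0.67,"dz": 0,"fingers": -1}]'

```text
clock: 1.9
eef_pos: [274.2, 408.8, 205.7]
eef_rot: [-3.142, 0.0, -3.031]
wrist_force: [-0.4, 0.1, 0.0]
finger_gap: 93.9
finger_force: 0.0
```

Request:
servo_tool --motion '[{"wx": 0,"wy": 0,"wz": 0,"dx": -0.43,"dy": -0.23,"dz": 0,"fingers": -1},{"wx": 0,"wy": 0,"wz": 0,"dx": -0.86,"dy": -0.46,"dz": 0,"fingers": -1}]'

```text
clock: 2.1
eef_pos: [364.0, 374.2, 205.9]
eef_rot: [3.141, 0.001, -3.031]
wrist_force: [0.7, 0.7, -0.5]
finger_gap: 93.7
finger_force: 0.0
```

Request:
servo_tool --motion '[{"wx": 0,"wy": 0,"wz": 0,"dx": -0.43,"dy": -0.23,"dz": 0,"fingers": -1},{"wx": 0,"wy": 0,"wz": 0,"dx": -0.86,"dy": -0.46,"dz": 0,"fingers": -1}]'

```text
clock: 2.3
eef_pos: [455.4, 337.1, 205.6]
eef_rot: [3.141, 0.0, -3.033]
wrist_force: [0.2, 1.1, 0.5]
finger_gap: 94.1
finger_force: 0.0
```

Request:
servo_tool --motion '[{"wx": 0,"wy": 0,"wz": 0,"dx": -0.43,"dy": -0.23,"dz": 0.15,"fingers": -1},{"wx": 0,"wy": 0,"wz": 0,"dx": -0.86,"dy": -0.46,"dz": 0.3,"fingers": -1}]'

```text
clock: 2.5
eef_pos: [544.3, 301.3, 175.9]
eef_rot: [3.141, 0.001, -3.034]
wrist_force: [-0.0, 0.7, 0.0]
finger_gap: 93.9
finger_force: 0.0
```

Request:
servo_tool --motion '[{"wx": 0,"wy": 0,"wz": 0,"dx": -0.43,"dy": -0.23,"dz": 0.15,"fingers": -1},{"wx": 0,"wy": 0,"wz": 0,"dx": -0.86,"dy": -0.46,"dz": 0.3,"fingers": -1},{"wx": 0,"wy": 0,"wz": 0,"dx": -0.86,"dy": -0.46,"dz": 0.3,"fingers": -1}]'

```text
clock: 2.8
eef_pos: [635.4, 262.4, 141.5]
eef_rot: [-3.14, -0.005, -3.037]
wrist_force: [-1.3, -0.1, -0.6]
finger_gap: 93.9
finger_force: 0.0
```

```bash
python3 - <<'E'
from h import *
s=read_state();print(s['eef_pos'],s['eef_rot'])
c=camera('wrist');save(c,'w1');print(ray(c,(256,192)))
for r in spot_in('dish_red',c)[:2]: print(r['conf'],r['location'],atz(c,r['location'],38))
h=cv2.cvtColor(c['image'],cv2.COLOR_RGB2HSV);m=((h[...,1]>120)&(h[...,2]>80)&((h[...,0]<6)|(h[...,0]>174))).astype(np.uint8)
n,l,st,ce=cv2.connectedComponentsWithStats(m)
for i in range(1,n):
  if st[i,4]>100: print(st[i],ce[i],atz(c,ce[i],20))
E
```

```text
[635.37386143 262.36620417 141.53316689] [-3.13987274 -0.00478007 -3.03745383]
(array([553.26143866, 254.99363451, 322.48864526]), array([ 0.28397751,  0.0264063 , -0.95847615]))
0.89 [362.2, 239.2] [675.85478398 375.00659977  38.        ]
0.7 [257.3, 188.7] [634.11388216 263.73299304  38.        ]
[ 238  170   41   38 1234] [257.94732577 188.60453809] [639.05846083 264.93560652  20.        ]
```

View pics/w1.png

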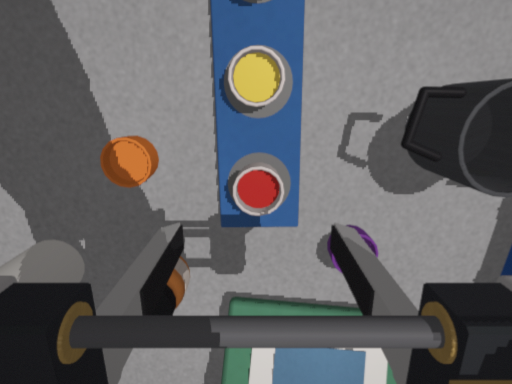

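The wrist picture shows the white dish with the red pellet at (258,189), yellow at (257,78), and the purple cup outside the right finger. The dish is at about (636, 264.5).

Request:
servo_tool --motion '[{"wx": 0,"wy": 0,"wz": 0,"dx": -0.01,"dy": 0.02,"dz": 0.4,"fingers": -1},{"wx": 0,"wy": 0,"wz": 0,"dx": -0.01,"dy": 0.02,"dz": 0.7,"fingers": -1},{"wx": 0,"wy": 0,"wz": 0,"dx": -0.01,"dy": 0.02,"dz": 0.9,"fingers": -1},{"wx": 0,"wy": 0,"wz": 0,"dx": -0.01,"dy": 0.02,"dz": 0.9,"fingers": -1},{"wx": 0,"wy": 0,"wz": 0,"dx": -0.01,"dy": 0.02,"dz": 0.9,"fingers": -1}]'

```text
clock: 3.4
eef_pos: [633.5, 268.9, 57.9]
eef_rot: [3.141, 0.002, -3.032]
wrist_force: [0.0, 0.3, 1.2]
finger_gap: 94.0
finger_force: 0.0
```

Request:
servo_tool --motion '[{"wx": 0,"wy": 0,"wz": 0,"dx": -0.02,"dy": -0.04,"dz": 0.2,"fingers": -1},{"wx": 0,"wy": 0,"wz": 0,"dx": -0.02,"dy": -0.04,"dz": 0.4,"fingers": -1},{"wx": 0,"wy": 0,"wz": 0,"dx": -0.02,"dy": -0.04,"dz": 0.4,"fingers": -1},{"wx": 0,"wy": 0,"wz": 0,"dx": -0.02,"dy": -0.04,"dz": 0.4,"fingers": -1}]'

```text
clock: 3.8
eef_pos: [636.5, 264.8, 18.1]
eef_rot: [3.141, 0.002, -3.033]
wrist_force: [0.5, 0.8, 1.4]
finger_gap: 94.0
finger_force: 0.0
```

Request:
servo_tool --motion '[{"wx": 0,"wy": 0,"wz": 0,"dx": 0,"dy": 0,"dz": 0.02,"fingers": 0},{"wx": 0,"wy": 0,"wz": 0,"dx": 0,"dy": 0,"dz": 0.02,"fingers": 1},{"wx": 0,"wy": 0,"wz": 0,"dx": 0,"dy": 0,"dz": 0.02,"fingers": 1},{"wx": 0,"wy": 0,"wz": 0,"dx": 0,"dy": 0,"dz": 0.02,"fingers": 1},{"wx": 0,"wy": 0,"wz": 0,"dx": 0,"dy": 0,"dz": 0.02,"fingers": 1},{"wx": 0,"wy": 0,"wz": 0,"dx": 0,"dy": 0,"dz": 0.02,"fingers": 1},{"wx": 0,"wy": 0,"wz": 0,"dx": 0,"dy": 0,"dz": 0.02,"fingers": 1}]' --newtons 12

```text
clock: 4.5
eef_pos: [636.0, 264.2, 14.1]
eef_rot: [-3.142, 0.0, -3.033]
wrist_force: [-0.5, 1.1, 1.1]
finger_gap: 49.5
finger_force: 12.0
```

Request:
servo_tool --motion '[{"wx": 0,"wy": 0,"wz": 0,"dx": 0,"dy": 0,"dz": -0.15,"fingers": 1},{"wx": 0,"wy": 0,"wz": 0,"dx": 0,"dy": 0,"dz": -0.45,"fingers": 1},{"wx": 0,"wy": 0,"wz": 0,"dx": 0,"dy": 0,"dz": -0.8,"fingers": 1},{"wx": 0,"wy": 0,"wz": 0,"dx": 0,"dy": 0,"dz": -1,"fingers": 1}]'

```text
clock: 4.9
eef_pos: [636.8, 264.6, 118.3]
eef_rot: [3.141, 0.004, -3.033]
wrist_force: [-0.3, -0.2, -0.3]
finger_gap: 49.4
finger_force: 12.0
```

Request:
servo_tool --motion '[{"wx": 0,"wy": 0,"wz": 0,"dx": 0.1,"dy": -0.2,"dz": -0.05,"fingers": 1},{"wx": 0,"wy": 0,"wz": 0,"dx": 0.27,"dy": -0.5,"dz": -0.1,"fingers": 1},{"wx": 0,"wy": 0,"wz": 0,"dx": 0.44,"dy": -0.77,"dz": -0.15,"fingers": 1}]'

```text
clock: 5.2
eef_pos: [600.1, 182.0, 130.3]
eef_rot: [3.142, 0.001, -3.033]
wrist_force: [1.1, 0.2, -0.4]
finger_gap: 49.3
finger_force: 12.0
```

Request:
servo_tool --motion '[{"wx": 0,"wy": 0,"wz": 0,"dx": 0.2,"dy": -0.35,"dz": -0.05,"fingers": 1},{"wx": 0,"wy": 0,"wz": 0,"dx": 0.44,"dy": -0.77,"dz": -0.1,"fingers": 1}]'

```text
clock: 5.4
eef_pos: [564.5, 100.9, 140.3]
eef_rot: [3.142, 0.001, -3.032]
wrist_force: [0.9, -0.6, 0.1]
finger_gap: 49.4
finger_force: 12.0
```

Request:
servo_tool --motion '[{"wx": 0,"wy": 0,"wz": 0.04,"dx": 0.2,"dy": -0.35,"dz": 0,"fingers": 1},{"wx": 0,"wy": 0,"wz": 0.08,"dx": 0.36,"dy": -0.6,"dz": 0,"fingers": 1},{"wx": 0,"wy": 0,"wz": 0.108,"dx": 0.44,"dy": -0.77,"dz": 0,"fingers": 1},{"wx": 0,"wy": 0,"wz": 0.108,"dx": 0.44,"dy": -0.77,"dz": 0,"fingers": 1},{"wx": 0,"wy": 0,"wz": 0.108,"dx": 0.44,"dy": -0.77,"dz": 0,"fingers": 1}]'

```text
clock: 5.9
eef_pos: [530.1, 20.5, 139.9]
eef_rot: [3.141, 0.001, 3.035]
wrist_force: [-0.2, 0.5, -0.7]
finger_gap: 49.3
finger_force: 12.0
```

```bash
python3 - <<'E'
from h import *
s=read_state();print(s['eef_pos'],s['eef_rot'],s['finger_gap'])
c=camera('wrist');save(c,'w2')
for q,z in (('stage_centre',36),('reader',30),('pivot',128),('pin_top',180)):
  for r in spot_in(q,c)[:2]: print(q,r['conf'],r['location'],atz(c,r['location'],z))
E
```

```text
[530.0704212   20.50391609 139.94220456] [3.14136276e+00 1.16060066e-03 3.03455763e+00] 49.3132874930822
stage_centre 0.71 [121.7, 179.5] [ 506.75059926 -105.7350884    36.        ]
reader 0.91 [117.6, 182.8] [ 510.86206345 -113.3734764    30.        ]
pivot 0.86 [121.2, 182.2] [489.14703592 -62.44788142 128.        ]
```

View pics/w2.png

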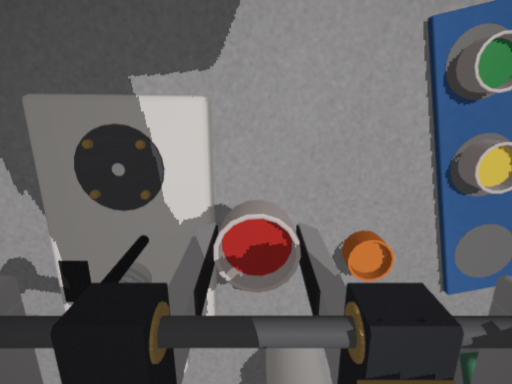

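The dish is held level in the gripper. The stage is at about (119,169), with stops at (88,144), (140,145), (145,194) and (95,194).

```bash
python3 - <<'E'
from h import *
c=camera('wrist')
h=cv2.cvtColor(c['image'],cv2.COLOR_RGB2HSV)[120:220,65:175]
m=((h[...,1]>110)&(h[...,0]>8)&(h[...,0]<28)&(h[...,2]>60)).astype(np.uint8)
n,l,st,ce=cv2.connectedComponentsWithStats(m)
P=[]
for i in range(1,n):
  if st[i,4]>15: w=atz(c,ce[i]+[65,120],41);P.append(w[:2]);print(st[i,4],ce[i]+[65,120],w)
P=np.array(P);print(P.mean(0)); print(atz(c,(118.5,169.5),36))
print([np.hypot(*(P[i]-P[j])) for i in range(len(P)) for j in range(i)])
d=P-P.mean(0);print([np.degrees(np.arctan2(*x[::-1])) for x in d])
m=(c['image'][...,:].max(2)<75).astype(np.uint8)[115:220,65:175]
cs=max(cv2.findContours(m,0,1)[0],key=cv2.contourArea);e=cv2.fitEllipse(cs);print(e,atz(c,np.array(e[0])+[65,115],36))
E
```

```text
83 [ 86.09638554 143.92771084] [ 469.25414941 -126.76705365   41.        ]
75 [139.13333333 144.57333333] [474.8752604  -79.14890503  41.        ]
72 [ 93.63888889 194.29166667] [ 516.71509461 -132.2401861    41.        ]
66 [144.16666667 195.03030303] [522.50055323 -84.6691608   41.        ]
[ 495.83626441 -105.7063264 ]
[ 496.44261016 -105.54258509   36.        ]
[np.float64(47.94877440252165), np.float64(47.77548008742962), np.float64(67.59627099443205), np.float64(67.87792057840377), np.float64(47.94415231232923), np.float64(47.92153983249195)]
[np.float64(-141.6105886865028), np.float64(128.28301042360508), np.float64(-51.80167826267789), np.float64(38.272170806051726)]
((52.9493522644043, 51.85835266113281), (80.38093566894531, 93.20787048339844), 126.80738067626953) [ 493.8914283  -105.46371253   36.        ]
```

Request:
servo_tool --motion '[{"wx": 0,"wy": 0,"wz": 0,"dx": 0.04,"dy": -0.25,"dz": 0,"fingers": 1},{"wx": 0,"wy": 0,"wz": 0.005,"dx": 0.1,"dy": -0.64,"dz": 0,"fingers": 1}]'

```text
clock: 6.4
eef_pos: [513.0, -41.4, 138.9]
eef_rot: [3.141, -0.0, 3.027]
wrist_force: [0.2, -0.1, -0.9]
finger_gap: 49.0
finger_force: 12.0
```

Request:
servo_tool --motion '[{"wx": 0,"wy": 0,"wz": 0,"dx": 0.07,"dy": -0.42,"dz": 0,"fingers": 1},{"wx": 0,"wy": 0,"wz": 0,"dx": 0.11,"dy": -0.64,"dz": 0.1,"fingers": 1},{"wx": 0,"wy": 0,"wz": 0,"dx": 0.11,"dy": -0.64,"dz": 0.2,"fingers": 1},{"wx": 0,"wy": 0,"wz": 0,"dx": 0.11,"dy": -0.64,"dz": 0.2,"fingers": 1},{"wx": 0,"wy": 0,"wz": 0,"dx": 0.11,"dy": -0.64,"dz": 0.2,"fingers": 1}]'

```text
clock: 6.9
eef_pos: [494.7, -103.6, 119.0]
eef_rot: [3.141, -0.0, 3.025]
wrist_force: [-0.8, 0.0, -1.2]
finger_gap: 49.2
finger_force: 12.0
```

```bash
python3 - <<'E'
from h import *
s=read_state();p=s['eef_pos'];print(p,s['eef_rot'],s['finger_gap'])
c=camera('wrist');save(c,'w3')
h=cv2.cvtColor(c['image'],cv2.COLOR_RGB2HSV);m=((h[...,1]>150)&(h[...,2]>60)&((h[...,0]<6)|(h[...,0]>174))).astype(np.uint8)
n,l,st,ce=cv2.connectedComponentsWithStats(m)
for i in range(1,n):
  if st[i,4]>300:
    for z in (8,14,20): print(st[i],ce[i],z,atz(c,ce[i],p[2]-4+z))
print(proj(c,[p[0],p[1],p[2]+24]))
E
```

```text
[ 494.73243519 -103.55596349  119.03976358] [ 3.14139165e+00 -3.89136987e-04  3.02487837e+00] 49.24563211780567
[ 223  219   69   56 2986] [256.55425318 246.52243804] 8 [ 500.93830053 -103.25604314  123.03976358]
[ 223  219   69   56 2986] [256.55425318 246.52243804] 14 [ 497.9158779  -102.904986    129.03976358]
[ 223  219   69   56 2986] [256.55425318 246.52243804] 20 [ 494.89345526 -102.55392886  135.03976358]
[254.76925866 252.9386892 ]
```

View pics/w3.png

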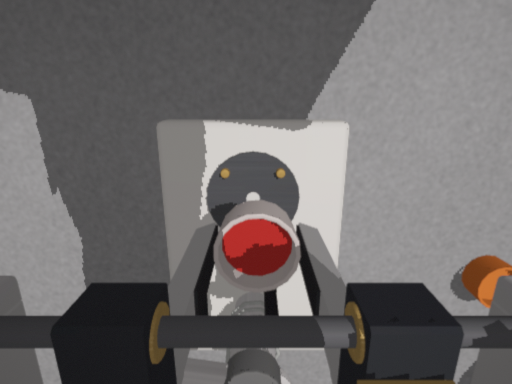

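```bash
python3 - <<'E'
from h import *
c=camera('wrist')
print(atz(c,(253,198),36),atz(c,(225,174),41.5),atz(c,(281,174),41.5))
a=np.radians(-6.7)
for s in ((-24,-24),(-24,24)):
  print(np.array([495.8,-105.7])+[s[0]*np.cos(a)-s[1]*np.sin(a),s[0]*np.sin(a)+s[1]*np.cos(a)])
m=((c['image'].max(2)<60)).astype(np.uint8)[150:200,200:305]
ys=[(np.where(r)[0].min()+200,np.where(r)[0].max()+200) for r in m if r.any()];print(ys[::6])
E
```

```text
[ 496.66128115 -105.94721272   36.        ] [ 470.43460994 -127.13955386   41.5       ] [476.03107312 -79.02371455  41.5       ]
[ 469.16380672 -126.7359979 ]
[474.7640021  -79.06380672]
[(np.int64(274), np.int64(274))]
```

Request:
servo_tool --motion '[{"wx": 0,"wy": 0,"wz": 0,"dx": -0.013,"dy": -0.023,"dz": 0.2,"fingers": 1},{"wx": 0,"wy": 0,"wz": 0,"dx": -0.013,"dy": -0.023,"dz": 0.45,"fingers": 1},{"wx": 0,"wy": 0,"wz": 0,"dx": -0.013,"dy": -0.023,"dz": 0.63,"fingers": 1},{"wx": 0,"wy": 0,"wz": 0,"dx": -0.013,"dy": -0.023,"dz": 0.7,"fingers": 1},{"wx": 0,"wy": 0,"wz": 0,"dx": -0.013,"dy": -0.023,"dz": 0.7,"fingers": 1},{"wx": 0,"wy": 0,"wz": 0,"dx": -0.013,"dy": -0.023,"dz": 0.7,"fingers": 1}]'

```text
clock: 7.6
eef_pos: [496.0, -106.8, 50.0]
eef_rot: [-3.141, 0.001, 3.024]
wrist_force: [0.2, -0.3, -0.4]
finger_gap: 49.1
finger_force: 12.0
```

Request:
servo_tool --motion '[{"wx": 0,"wy": 0,"wz": 0,"dx": 0,"dy": 0.007,"dz": 0.03,"fingers": 1},{"wx": 0,"wy": 0,"wz": 0,"dx": 0,"dy": 0.007,"dz": 0.06,"fingers": 1},{"wx": 0,"wy": 0,"wz": 0,"dx": 0,"dy": 0.007,"dz": 0.08,"fingers": 1},{"wx": 0,"wy": 0,"wz": 0,"dx": 0,"dy": 0.007,"dz": 0.09,"fingers": 1},{"wx": 0,"wy": 0,"wz": 0,"dx": 0,"dy": 0.007,"dz": 0.09,"fingers": 1}]'

```text
clock: 8.1
eef_pos: [495.6, -106.3, 40.1]
eef_rot: [-3.142, 0.0, 3.024]
wrist_force: [0.4, -0.4, -0.6]
finger_gap: 49.3
finger_force: 12.0
```

Request:
servo_tool --motion '[{"wx": 0,"wy": 0,"wz": 0,"dx": 0,"dy": 0,"dz": 0.005,"fingers": 1},{"wx": 0,"wy": 0,"wz": 0,"dx": 0,"dy": 0,"dz": 0.01,"fingers": 1},{"wx": 0,"wy": 0,"wz": 0,"dx": 0,"dy": 0,"dz": 0.01,"fingers": 1}]'

```text
clock: 8.4
eef_pos: [495.7, -106.3, 39.9]
eef_rot: [-3.141, 0.001, 3.024]
wrist_force: [-4.1, 1.7, 10.8]
finger_gap: 49.4
finger_force: 12.0
```

Request:
servo_tool --motion '[{"wx": 0,"wy": 0,"wz": 0,"dx": 0,"dy": 0,"dz": -0.008,"fingers": 1},{"wx": 0,"wy": 0,"wz": 0,"dx": 0,"dy": 0,"dz": -0.008,"fingers": -1},{"wx": 0,"wy": 0,"wz": 0,"dx": 0,"dy": 0,"dz": -0.008,"fingers": -1},{"wx": 0,"wy": 0,"wz": 0,"dx": 0,"dy": 0,"dz": -0.008,"fingers": -1},{"wx": 0,"wy": 0,"wz": 0,"dx": 0,"dy": 0,"dz": -0.008,"fingers": -1},{"wx": 0,"wy": 0,"wz": 0,"dx": 0,"dy": 0,"dz": -0.008,"fingers": -1}]'

```text
clock: 9.0
eef_pos: [495.6, -106.2, 39.8]
eef_rot: [-3.142, -0.0, 3.024]
wrist_force: [-0.4, -0.6, 0.1]
finger_gap: 86.2
finger_force: 0.0
```

Request:
servo_tool --motion '[{"wx": 0,"wy": 0,"wz": 0,"dx": 0,"dy": 0,"dz": -0.2,"fingers": -1},{"wx": 0,"wy": 0,"wz": 0,"dx": 0,"dy": 0,"dz": -0.55,"fingers": -1},{"wx": 0,"wy": 0,"wz": 0,"dx": 0,"dy": 0,"dz": -1,"fingers": -1}]'

```text
clock: 9.3
eef_pos: [494.6, -106.0, 139.8]
eef_rot: [3.141, -0.003, 3.024]
wrist_force: [-0.0, 0.2, 1.2]
finger_gap: 94.1
finger_force: 0.0
```

Request:
servo_tool --motion '[{"wx": 0,"wy": 0,"wz": 0,"dx": 0,"dy": 0,"dz": -0.4,"fingers": -1},{"wx": 0,"wy": 0,"wz": 0,"dx": 0,"dy": 0,"dz": -0.7,"fingers": -1},{"wx": 0,"wy": 0,"wz": 0,"dx": 0,"dy": 0,"dz": -0.8,"fingers": -1},{"wx": 0,"wy": 0,"wz": 0,"dx": 0,"dy": 0,"dz": -0.8,"fingers": -1}]'

```text
clock: 9.7
eef_pos: [495.8, -106.3, 220.4]
eef_rot: [-3.141, 0.002, 3.024]
wrist_force: [0.3, -0.5, -0.8]
finger_gap: 93.7
finger_force: 0.0
```

```bash
python3 - <<'E'
from h import *
s=read_state();p=s['eef_pos'];print(p,s['eef_rot'],s['clock'])
c=camera('wrist');save(c,'w4')
h=cv2.cvtColor(c['image'],cv2.COLOR_RGB2HSV);m=((h[...,1]>130)&(h[...,2]>50)&((h[...,0]<16)|(h[...,0]>174))).astype(np.uint8)
n,l,st,ce=cv2.connectedComponentsWithStats(m)
for i in range(1,n):
  if st[i,4]>20: print(st[i],ce[i],[atz(c,ce[i],z)[:2].round(1) for z in (41.5,50,54)])
for q,z in (('pin_top',180),('pivot',128),('swing',117)):
  for n in ('side','scene'):
    k=camera(n)
    for r in spot_in(q,k)[:2]: print(n,q,r['conf'],r['location'],atz(k,r['location'],z))
E
```

```text
[ 495.83443587 -106.28066917  220.35139063] [-3.14131890e+00  1.60340476e-03  3.02385534e+00] 9.7
[239 159  36  32 918] [256.70915033 174.38779956] [array([ 499.4, -105.5]), array([ 497.3, -105.3]), array([ 496.4, -105.2])]
[ 418  219   47   40 1351] [441.29681717 238.20207254] [array([610.5, 119.6]), array([605.8, 114.6]), array([603.6, 112.2])]
side pin_top 0.75 [260.5, 154.2] [ 596.86572028 -112.32331703  180.        ]
side pin_top 0.48 [269.2, 185.8] [559.23266916  28.09856597 180.        ]
scene pin_top 0.56 [171.3, 211.7] [ 653.06050159 -223.57061265  180.        ]
side pivot 0.67 [269.6, 186.7] [559.23266895 -14.37987359 128.        ]
scene pivot 0.61 [198.8, 222.2] [ 666.23542548 -159.92940318  128.        ]
scene pivot 0.45 [308.7, 193.2] [706.80045879 145.97669526 128.        ]
side swing 0.83 [259.3, 154.4] [ 604.95184271 -174.685506    117.        ]
side swing 0.7 [262.4, 276.2] [560.32084695 322.87056899 117.        ]
scene swing 0.82 [173.9, 211.2] [ 586.25056605 -193.13255808  117.        ]
scene swing 0.29 [199.0, 223.4] [ 659.47887607 -156.68809369  117.        ]
```

View pics/w4.png

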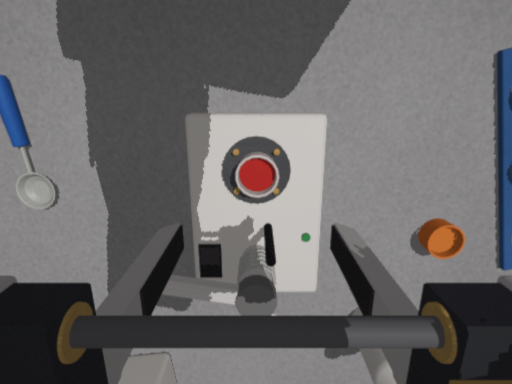

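The dish stands on the stage between the stops (pellet at (257,174), all four stops visible). Next is the pin: predicted parked at about (581,-235), which agrees with both fixed cameras. I'll turn the tool so that the fingers close along the swing tangent.

Request:
servo_tool --motion '[{"wx": 0,"wy": 0,"wz": 0,"dx": -0.25,"dy": -0.3,"dz": 0,"fingers": -1},{"wx": 0,"wy": 0,"wz": 0,"dx": -0.5,"dy": -0.59,"dz": 0,"fingers": -1}]'

```text
clock: 10.55
eef_pos: [538.9, -171.2, 220.4]
eef_rot: [-3.141, 0.001, 3.025]
wrist_force: [-0.5, 0.5, 1.8]
finger_gap: 93.7
finger_force: 0.0
```

Request:
servo_tool --motion '[{"wx": 0,"wy": 0,"wz": 0.07,"dx": -0.25,"dy": -0.3,"dz": 0,"fingers": -1},{"wx": 0,"wy": 0,"wz": 0.14,"dx": -0.5,"dy": -0.59,"dz": 0,"fingers": -1},{"wx": 0,"wy": 0,"wz": 0.21,"dx": -0.5,"dy": -0.59,"dz": 0,"fingers": -1},{"wx": 0,"wy": 0,"wz": 0.28,"dx": -0.5,"dy": -0.59,"dz": 0,"fingers": -1},{"wx": 0,"wy": 0,"wz": 0.35,"dx": -0.5,"dy": -0.59,"dz": 0,"fingers": -1},{"wx": 0,"wy": 0,"wz": 0.42,"dx": -0.5,"dy": -0.59,"dz": 0,"fingers": -1},{"wx": 0,"wy": 0,"wz": 0.49,"dx": -0.5,"dy": -0.59,"dz": 0,"fingers": -1},{"wx": 0,"wy": 0,"wz": 0.56,"dx": -0.5,"dy": -0.59,"dz": 0,"fingers": -1},{"wx": 0,"wy": 0,"wz": 0.63,"dx": -0.5,"dy": -0.59,"dz": 0,"fingers": -1},{"wx": 0,"wy": 0,"wz": 0.7,"dx": -0.5,"dy": -0.59,"dz": 0,"fingers": -1}]'

```text
clock: 11.55
eef_pos: [581.0, -235.2, 219.8]
eef_rot: [-3.142, -0.0, 1.618]
wrist_force: [0.5, -0.5, 0.6]
finger_gap: 94.0
finger_force: 0.0
```

Request:
servo_tool --motion '[{"wx": 0,"wy": 0,"wz": 0.07,"dx": 0,"dy": 0,"dz": 0,"fingers": -1},{"wx": 0,"wy": 0,"wz": 0.14,"dx": 0,"dy": 0,"dz": 0,"fingers": -1},{"wx": 0,"wy": 0,"wz": 0.17,"dx": 0,"dy": 0,"dz": 0,"fingers": -1},{"wx": 0,"wy": 0,"wz": 0.17,"dx": 0,"dy": 0,"dz": 0,"fingers": -1},{"wx": 0,"wy": 0,"wz": 0.17,"dx": 0,"dy": 0,"dz": 0,"fingers": -1}]'

```text
clock: 12.05
eef_pos: [581.0, -235.1, 219.8]
eef_rot: [-3.142, -0.0, 1.286]
wrist_force: [0.6, 0.2, 0.3]
finger_gap: 94.1
finger_force: 0.0
```

```bash
python3 - <<'E'
from h import *
s=read_state();p=s['eef_pos'];print(p,s['eef_rot'],s['clock'],s['joints'])
c=camera('wrist');save(c,'w5');print(proj(c,[581.1,-234.8,180]),proj(c,p),proj(c,[581.1,-234.8,124]))
h=cv2.cvtColor(c['image'],cv2.COLOR_RGB2HSV);m=((h[...,1]>130)&(h[...,2]>50)&((h[...,0]<16)|(h[...,0]>174))).astype(np.uint8)
n,l,st,ce=cv2.connectedComponentsWithStats(m)
for i in range(1,n):
  if st[i,4]>20: print(st[i],ce[i],[atz(c,ce[i],z)[:2].round(1) for z in (180,)])
E
```

```text
[ 580.99138518 -235.13708011  219.81570126] [-3.14151363e+00 -9.95777943e-06  1.28590481e+00] 12.05 [-4.42992866e-01  4.64494506e-01  1.26247162e+00 -2.64049075e-06
  1.41470613e+00 -1.58100942e-01]
[256.45493988 214.17149771] [256.41070136 236.88395356] [256.48292908 192.86478175]
[ 127   63   37   41 1141] [144.98071867  83.04119194] [array([ 535.2, -122.4])]
[247 187  21  37 649] [256.89060092 205.41602465] [array([ 583.4, -228.1])]
```

View pics/w5.png

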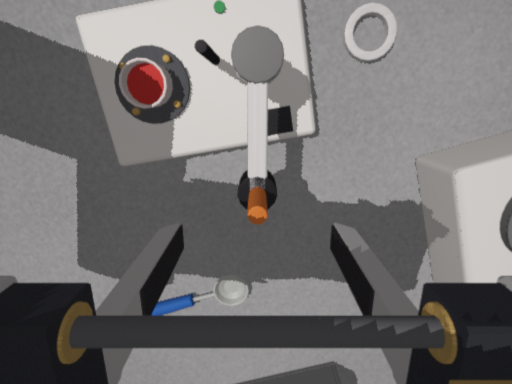

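The pin top at (258,214) matches the prediction. The fingers straddle it with clearance from the white box, so I'm lowering and gripping.

Request:
servo_tool --motion '[{"wx": 0,"wy": 0,"wz": 0,"dx": 0,"dy": 0,"dz": 0.3,"fingers": -1},{"wx": 0,"wy": 0,"wz": 0,"dx": 0,"dy": 0,"dz": 0.6,"fingers": -1},{"wx": 0,"wy": 0,"wz": 0,"dx": 0,"dy": 0,"dz": 0.78,"fingers": -1},{"wx": 0,"wy": 0,"wz": 0,"dx": 0,"dy": 0,"dz": 0.78,"fingers": -1},{"wx": 0,"wy": 0,"wz": 0,"dx": 0,"dy": 0,"dz": 0.78,"fingers": -1}]'

```text
clock: 12.6
eef_pos: [581.3, -235.3, 142.6]
eef_rot: [3.141, 0.0, 1.285]
wrist_force: [0.0, -0.6, -0.1]
finger_gap: 93.9
finger_force: 0.0
```

Request:
servo_tool --motion '[{"wx": 0,"wy": 0,"wz": 0,"dx": 0,"dy": 0,"dz": 0,"fingers": 1},{"wx": 0,"wy": 0,"wz": 0,"dx": 0,"dy": 0,"dz": 0,"fingers": 1},{"wx": 0,"wy": 0,"wz": 0,"dx": 0,"dy": 0,"dz": 0,"fingers": 1},{"wx": 0,"wy": 0,"wz": 0,"dx": 0,"dy": 0,"dz": 0,"fingers": 1},{"wx": 0,"wy": 0,"wz": 0,"dx": 0,"dy": 0,"dz": 0,"fingers": 1},{"wx": 0,"wy": 0,"wz": 0,"dx": 0,"dy": 0,"dz": 0,"fingers": 1},{"wx": 0,"wy": 0,"wz": 0,"dx": 0,"dy": 0,"dz": 0,"fingers": 1},{"wx": 0,"wy": 0,"wz": 0,"dx": 0,"dy": 0,"dz": 0,"fingers": 1},{"wx": 0,"wy": 0,"wz": 0,"dx": 0,"dy": 0,"dz": 0,"fingers": 1}]' --newtons 30

```text
clock: 13.5
eef_pos: [581.0, -235.2, 141.8]
eef_rot: [3.142, 0.0, 1.284]
wrist_force: [0.2, -0.4, -0.0]
finger_gap: 25.2
finger_force: 0.0
```

Request:
servo_tool --motion '[{"wx": 0,"wy": 0,"wz": 0,"dx": 0,"dy": 0,"dz": 0,"fingers": 1},{"wx": 0,"wy": 0,"wz": 0,"dx": 0,"dy": 0,"dz": 0,"fingers": 1},{"wx": 0,"wy": 0,"wz": 0,"dx": 0,"dy": 0,"dz": 0,"fingers": 1},{"wx": 0,"wy": 0,"wz": 0,"dx": 0,"dy": 0,"dz": 0,"fingers": 1},{"wx": 0,"wy": 0,"wz": 0,"dx": 0,"dy": 0,"dz": 0,"fingers": 1}]'

```text
clock: 14.0
eef_pos: [581.1, -235.2, 141.8]
eef_rot: [3.141, 0.0, 1.284]
wrist_force: [1.2, -0.6, -1.7]
finger_gap: 15.2
finger_force: 30.0
```

Gripped (15.2 mm gap, 30 N). First half of the arc.

Request:
servo_tool --motion '[{"wx": 0,"wy": 0,"wz": 0.025,"dx": 0.002,"dy": -0.06,"dz": 0,"fingers": 1},{"wx": 0,"wy": 0,"wz": 0.05,"dx": 0.006,"dy": -0.12,"dz": 0,"fingers": 1},{"wx": 0,"wy": 0,"wz": 0.1,"dx": 0.024,"dy": -0.238,"dz": 0,"fingers": 1},{"wx": 0,"wy": 0,"wz": 0.15,"dx": 0.054,"dy": -0.355,"dz": 0,"fingers": 1},{"wx": 0,"wy": 0,"wz": 0.2,"dx": 0.095,"dy": -0.467,"dz": 0,"fingers": 1},{"wx": 0,"wy": 0,"wz": 0.25,"dx": 0.147,"dy": -0.575,"dz": 0,"fingers": 1},{"wx": 0,"wy": 0,"wz": 0.3,"dx": 0.21,"dy": -0.678,"dz": 0,"fingers": 1},{"wx": 0,"wy": 0,"wz": 0.35,"dx": 0.282,"dy": -0.773,"dz": 0,"fingers": 1},{"wx": 0,"wy": 0,"wz": 0.35,"dx": 0.282,"dy": -0.773,"dz": 0,"fingers": 1}]'

```text
clock: 14.9
eef_pos: [514.7, -185.4, 141.9]
eef_rot: [3.141, -0.001, 0.581]
wrist_force: [5.8, -1.2, -5.8]
finger_gap: 15.6
finger_force: 30.0
```

Request:
servo_tool --motion '[{"wx": 0,"wy": 0,"wz": 0.025,"dx": 0.002,"dy": -0.06,"dz": 0,"fingers": 1},{"wx": 0,"wy": 0,"wz": 0.05,"dx": 0.006,"dy": -0.12,"dz": 0,"fingers": 1},{"wx": 0,"wy": 0,"wz": 0.1,"dx": 0.024,"dy": -0.238,"dz": 0,"fingers": 1},{"wx": 0,"wy": 0,"wz": 0.15,"dx": 0.054,"dy": -0.355,"dz": 0,"fingers": 1},{"wx": 0,"wy": 0,"wz": 0.2,"dx": 0.095,"dy": -0.467,"dz": 0,"fingers": 1},{"wx": 0,"wy": 0,"wz": 0.25,"dx": 0.147,"dy": -0.575,"dz": 0,"fingers": 1},{"wx": 0,"wy": 0,"wz": 0.3,"dx": 0.21,"dy": -0.678,"dz": 0,"fingers": 1},{"wx": 0,"wy": 0,"wz": 0.325,"dx": 0.245,"dy": -0.726,"dz": 0,"fingers": 1},{"wx": 0,"wy": 0,"wz": 0.34,"dx": 0.267,"dy": -0.754,"dz": 0,"fingers": 1},{"wx": 0,"wy": 0,"wz": 0.34,"dx": 0.267,"dy": -0.754,"dz": 0,"fingers": 1}]'

```text
clock: 15.9
eef_pos: [496.5, -108.9, 141.9]
eef_rot: [3.14, -0.003, -0.096]
wrist_force: [10.2, -5.9, -8.0]
finger_gap: 15.3
finger_force: 30.0
```

Request:
servo_tool --motion '[{"wx": 0,"wy": 0,"wz": 0.005,"dx": 0.005,"dy": -0.015,"dz": 0,"fingers": 1},{"wx": 0,"wy": 0,"wz": 0.01,"dx": 0.006,"dy": -0.03,"dz": 0,"fingers": 1},{"wx": 0,"wy": 0,"wz": 0.01,"dx": 0.006,"dy": -0.03,"dz": 0,"fingers": 1},{"wx": 0,"wy": 0,"wz": 0.01,"dx": 0.006,"dy": -0.03,"dz": 0,"fingers": 1}]'

```text
clock: 16.3
eef_pos: [496.8, -107.0, 141.8]
eef_rot: [3.139, -0.001, -0.116]
wrist_force: [4.0, -11.1, -6.3]
finger_gap: 15.5
finger_force: 30.0
```

Request:
servo_tool --motion '[{"wx": 0,"wy": 0,"wz": 0,"dx": 0,"dy": -0.01,"dz": 0,"fingers": 1},{"wx": 0,"wy": 0,"wz": 0,"dx": 0,"dy": -0.015,"dz": 0,"fingers": 1},{"wx": 0,"wy": 0,"wz": 0,"dx": 0,"dy": -0.015,"dz": 0,"fingers": 1},{"wx": 0,"wy": 0,"wz": 0,"dx": 0,"dy": -0.015,"dz": 0,"fingers": 1}]'

```text
clock: 16.7
eef_pos: [496.9, -106.4, 141.9]
eef_rot: [3.138, -0.001, -0.116]
wrist_force: [4.4, -18.0, -5.1]
finger_gap: 15.6
finger_force: 30.0
```

```bash
python3 - <<'E'
from h import *
s=read_state();print(s['eef_pos'],s['wrist_force'],s['finger_gap'],s['clock'])
a=camera('scene')['image'][170:270,130:260];b=camera('side')['image'][130:230,200:330]
im=np.hstack([cv2.resize(x,None,fx=3,fy=3,interpolation=cv2.INTER_CUBIC) for x in (a,b)])
cv2.imwrite('pics/f1.png',cv2.cvtColor(im,cv2.COLOR_RGB2BGR))
E
```

```text
[ 496.86770825 -106.44960728  141.85849753] [  4.41808116 -18.01699942  -5.06310225] 15.57498445964035 16.7
```

View pics/f1.png

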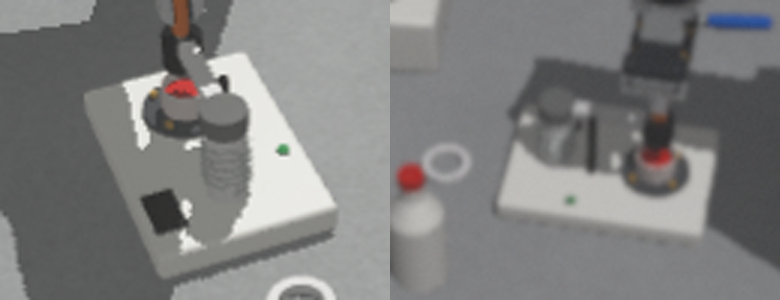

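The head is over the red dish in both views (left (180,90), right (657,150)), and the arm is against the black post. I'll push once more to confirm the hard stop.

Request:
servo_tool --motion '[{"wx": 0,"wy": 0,"wz": 0,"dx": 0,"dy": -0.01,"dz": 0,"fingers": 1},{"wx": 0,"wy": 0,"wz": 0,"dx": 0,"dy": -0.01,"dz": 0,"fingers": 1},{"wx": 0,"wy": 0,"wz": 0,"dx": 0,"dy": -0.01,"dz": 0,"fingers": 1},{"wx": 0,"wy": 0,"wz": 0,"dx": 0,"dy": -0.01,"dz": 0,"fingers": 1}]'

```text
clock: 17.2
eef_pos: [496.9, -106.1, 141.9]
eef_rot: [3.137, -0.001, -0.117]
wrist_force: [2.6, -22.3, -6.3]
finger_gap: 15.6
finger_force: 30.0
```

```bash
python3 -c "
from cell import *
print(sign_off())"
```

```text
the job is handed in; nothing more can be done
None
```

The red dish stands on the stage between the four stops, and the gripper was holding the reader's arm wound against its stop (about 22 N at the wrist) at hand-in, at about 17 s; the judge's result was not shown.

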